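Open a squeeze-and-turn safety jar in the jar clamp

TASK

Stand the square tablet jar, kept upright, on the board of the jar clamp between the two jaws, let go of it, and push the sliding jaw up until the jar is held firmly. Then squeeze the two side tabs of its safety cap inward, turn the cap anticlockwise about a quarter turn while squeezing, lift it off and set it on the worktop beside the clamp, right way up, leaving the open jar in the closed clamp. Leave the spice jar and the mill where they are.

Things in the scene. Friction and masses are not known exactly. Their poses are not given: they have to be found in the camera images.
- jar_mid (a point): middle of the white jar: on its axis, half-way up its square body (44 mm above its underside). Body 60 x 60 mm, 88 mm tall, about 0.3 kg, loose, standing upright; its flat faces look along its own x and y, z up. With the grey cap on (0.11 kg) it is 124 mm tall in all. It can be gripped from above across its x faces, near the body's top, where no tab stands in the way.
- cap_mid (a point): middle of the grey safety cap: on its axis, 16 mm above the bottom of its skirt, 16 mm below its flat top; 62 mm above the jar's middle while it is on. Round, 50 mm diameter, 32 mm tall; skirt bottom 2 mm above the jar body's top. z up; while locked, x and y lie along the jar's. Sprung tabs stand out on its +y and -y sides: 61 mm over both at rest, 51 mm when fully squeezed.
- tab_pos (a point): outer face, middle, of the tab on the cap's +y side (its twin stands opposite): 24 mm wide, 20 mm tall, 18 mm above the skirt's bottom. Each goes 5 mm inward (spring 3 to 7 N). Unless both are in by 4.5 mm or more, catches block turning. Squeezed, the cap turns anticlockwise from above (clockwise is blocked).
- cap_top (a point): centre of the cap's flat top. Turning meets 0.2 N m or so of seal friction, about what the standing jar resists if it is not clamped. After 55 degrees the cap can be lifted straight off its neck; 75 to 90 degrees is best; an end stop comes at about 115.
- clamp: jar clamp, fixed: wooden board 236 x 104 mm (x, y), 10 mm thick; origin on the worktop, z up. Fixed jaw (84 mm wide, 55 mm high) with its inner face at x = +50 mm; sliding jaw (84 mm wide, 56 mm high) with its inner face at x = -50 mm plus the carriage's value, closing along +x. The jar stands on the board between them; clamped, its middle is at about x = +20 mm, y = 0.
- carriage (a joint): slide of the clamp's near jaw, in m: 0 fully open (100 mm between the jaws), grows as the jaw closes along the clamp's +x, up to 0.07 with nothing between; 0.040 when it holds the 60 mm jar. It stays where it is left; about 4 N of friction. Pushed on with the jar between, it slides the jar along until the fixed jaw stops it.
- thumb_post (a point): top middle of the upright grey post at the outer end of the sliding jaw: 12 mm thick along the clamp's x, 40 mm wide along its y, reaching from near the board to 85 mm above the worktop; x and y as the clamp's. Push its outer (-x) face towards the jaws.
- spice_jar_2: bystander: small white-capped spice jar, 47 mm diameter, 98 mm tall; origin under its middle
- mill_1: bystander: small mill with a grey domed top, 44 mm diameter, 90 mm tall; origin under its middle

How it is judged:
By the outcome, as a careful person would: the job done as asked, in the order asked, and still so for the second after the job is handed in, with the robot touching nothing.
It also fails if it takes over 61 s, if anything falls off the work surface, if the arm or the gripper's body presses on something with over 40 N, if the wrist force passes 120 N, or if a joint passes its speed limit or range.

ROBOT

A 6-joint arm with a two-finger parallel gripper is mounted at the origin on a cart in front of the work surface, level with it; the furniture and walls round the work are solid. World frame = base frame: x ahead of the robot, y to its left, z up, the work surface at z = 0. Lengths are in mm, angles in rad, forces in N, time in s.
With the tool pointing down it reaches from about 325 to 750 mm from the base axis. Payload 7.6 kg.
Tool frame: the origin (TCP) lies midway between the tips of the shut fingers; the grasp point (between the pads) lies 19 mm behind it (manip.hold_point_z is the distance from the TCP to the grasp point, in mm); z points along the fingers, y is the line along which they close (so a half turn about z gives the same grasp; the last joint's range is limited). The gripper opens to 85 mm and grips with 20 to 120 N. Pads are 22 mm wide; open, the fingers measure 114 mm over their backs; the gripper's body (76 mm by 85 mm) begins 54 mm behind the grasp point. The pads swing forward as they close: fully open they stand 13 mm farther back than shut.
Start: joints at [-1.401, 0.052, 1.401, -0, 1.689, -0.07], TCP at [124.716, -509.992, 231.323] pointing down, gripper open.
Joint ranges: [-2.9, 2.9], [-0.91, 2.17], [0.12, 2.37], [-1.06, 4.2], [0.26, 2.73], [-2.93, 2.93]. Speed limits (rad/s): [2.57, 2.57, 3.01, 3.14, 3.14, 3.14].

INTERFACE

Orientations are given as a unit quaternion [x, y, z, w].
In Python, from plant import manip gives the robot as it stands.
- The arm moves only by the tool move_arm, never from a script. Its argument "commands" is a list of rows, each a list of 7 numbers: the turn, a rotation vector about the world's x, y, z in degrees, then the shift along the world's x, y, z in units of 30 mm (1.0 is 30 mm), then the closure, from -1 (fully open) to 1 (shut), so that 0 is half open. In form: [[wx, wy, wz, x, y, z, gripper], ...]. A call has 1 to 20 rows; each row shifts and turns the commanded pose from where the row before left it; what a row does not reach is not made up. A row lasts 1/10 s, in which the tool goes at most 50 mm and 8.59 degrees, less where a joint would pass 70% of its speed; a pose out of reach is approached as far as the arm can. A call is refused whole if a number of a shift passes 1 or a number of a turn 8.59, either way. A call with a gripper value outside its range is refused whole. The fingers move at their own pace and stop on an object; "newtons" is the grip in N (left out, the last holds). Time passes only in rows, so rows that do not move let the fingers close. It gives the time, the measured TCP pose, the force, the opening and the grip force at its end, in the units of the state.
- manip.read_state(): the state, without advancing time (a new reading comes with each control period).
- manip.snapshot(name): name is "scene" or "top" or "wrist"; returns a dict with "image" (400x640x3 uint8, red, green, blue), "intrinsics" (3x3 intrinsics, pixels), "origin" and "rotation" of the camera in the world. Camera axes: x right, y up, looking along -z (the intrinsics and any distortion apply to the point x, -y, -z); pixel columns grow to the right and rows downward; lengths in mm; the calibration is good to about 2 mm. A picture is of the moment at which its call begins. There is no depth.
- manip.job_done(): hands the job in; it is judged then, once.
The state is a dict: "time": time; "joints": joint angles; "qd": joint speeds; "joint_torque": joint torques, N m; "eef_pos": TCP position; "tcp_rot": TCP orientation; "ft_force": force on the tool from outside, world axes, zero at the start; "torque": the same for the moment, N m; "width": finger opening in mm; "finger_force": force on a finger pad.
Only numpy, scipy, OpenCV 4.12 (cv2) and the standard library are available. Lean on these libraries where they do the work, as an engineer would, in place of code of your own. Each camera call takes 0.05 s, during which the arm holds its last target. There are 200 camera calls.

## Working session

There is one attempt and no reset: what is moved stays moved. The work goes in short steps, Python scripts to look and compute and a tool call to move; the robot and the scene stay as the last step left them, time stands still between calls to the robot, and variables do not carry over. Pictures are saved under pics/ and viewed, at most 10 in all, crops included, and the job is handed in when it is done.

Besides the shell and the picture viewer there is one more tool, called after ">>>" as name([rows], argument=value, ...), one row to a line, values as JSON. move_arm: Moves the arm, as the interface text tells. Its arguments: {"type":"object","properties":{"commands":{"type":"array","items":{"type":"array","items":{"type":"number"}}},"newtons":{"type":"number"}},"required":["commands"]}

```bash
mkdir -p pics; ls
python3 - <<'E'
from plant import manip
import cv2,numpy as np
s=manip.read_state();print({k:np.round(v,3).tolist() for k,v in s.items()})
for n in("scene","top"):
    d=manip.snapshot(n);cv2.imwrite(f"pics/{n}0.png",d["image"][:,:,::-1]);np.savez(f"pics/{n}0.npz",**d)
    print(n,d["intrinsics"],d["origin"],d["rotation"],d.keys())
a=[cv2.imread(f"pics/{n}0.png") for n in("scene","top")]
E
```

```text
pics
{'time': 0.0, 'joints': [-1.401, 0.053, 1.402, 0.0, 1.689, -0.07], 'qd': [-0.0, 0.001, -0.001, 0.002, -0.0, -0.002], 'joint_torque': [0.0, -38.166, -36.019, -0.0, 0.006, 0.0], 'eef_pos': [124.686, -509.652, 230.447], 'tcp_rot': [0.993, 0.12, -0.0, -0.001], 'ft_force': [-0.117, 0.555, 0.666], 'torque': [0.03, 0.009, 0.016], 'finger_force': 0.0, 'width': 85.486}
scene [[439.68606565   0.         319.7829445 ]
 [  0.         439.68606565 201.99340877]
 [  0.           0.           1.        ]] [289.3613395  624.64411356 683.43994876] [-0.09418278  0.42361808  0.88262308 -0.18070369] dict_keys(['image', 'intrinsics', 'origin', 'rotation'])
top [[372.15850415   0.         324.76246217]
 [  0.         372.15850415 198.68048123]
 [  0.           0.           1.        ]] [444.59562772 -14.55905098 924.21952389] [ 0.05799578 -0.06290837 -0.69744995  0.71150727] dict_keys(['image', 'intrinsics', 'origin', 'rotation'])
```

View pics/scene0.png

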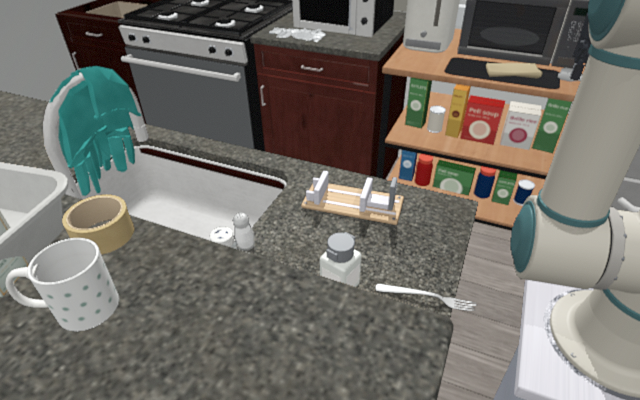

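View pics/top0.png

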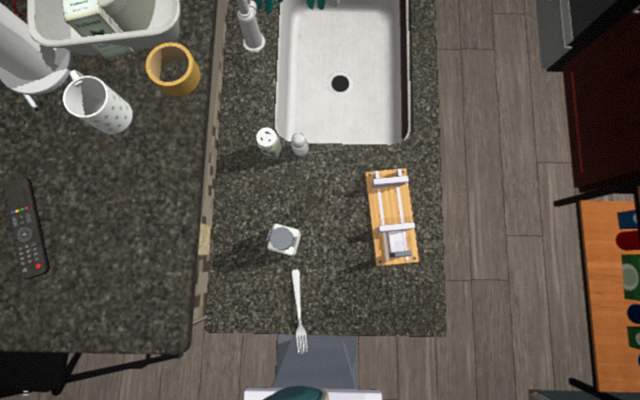

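The scene view shows the jar at about (341,262), the clamp at (353,200) and the mill and spice jar at about (243,232) and (222,235). The top view shows the jar at (284,239), and the clamp along (379,172) to (398,262), with its sliding jaw and post at the near end, around (397,240). I'll enlarge these areas.

```bash
cat > h.py <<'E'
import numpy as np,cv2
from scipy.spatial.transform import Rotation as R
def load(n):
    d=dict(np.load(f"pics/{n}.npz"));return d
def rot(d):
    r=np.array(d["rotation"]);return R.from_quat(r).as_matrix() if r.size==4 else r
def ray(d,uv):
    v=np.linalg.inv(d["intrinsics"])@[uv[0],uv[1],1.];v=rot(d)@(v*[1,-1,-1]);return d["origin"],v/np.linalg.norm(v)
def onz(d,uv,z):
    o,v=ray(d,uv);return o+v*(z-o[2])/v[2]
def proj(d,p):
    q=rot(d).T@(np.array(p,float)-d["origin"])*[1,-1,-1];q=d["intrinsics"]@q;return q[:2]/q[2]
def tri(pairs):
    A=0;b=0
    for d,uv in pairs:
        o,v=ray(d,uv);P=np.eye(3)-np.outer(v,v);A=A+P;b=b+P@o
    p=np.linalg.solve(A,b)
    return p,[round(float(np.linalg.norm(np.cross(p-ray(d,uv)[0],ray(d,uv)[1]))),1) for d,uv in pairs]
def snap(n,name):
    from plant import manip
    d=manip.snapshot(n);cv2.imwrite(f"pics/{name}.png",d["image"][:,:,::-1]);np.savez(f"pics/{name}.npz",**d);return d
def crop(name,x0,y0,x1,y1,k):
    i=cv2.imread(f"pics/{name}.png")[y0:y1,x0:x1];return cv2.resize(i,None,fx=k,fy=k,interpolation=cv2.INTER_CUBIC)
E
python3 - <<'E'
from h import *
a=crop("top0",260,160,430,275,4);b=crop("scene0",295,165,415,290,4)
cv2.imwrite("pics/c1.png",a);cv2.imwrite("pics/c2.png",b)
T=load("top0");S=load("scene0")
print(onz(T,(284,239),124),onz(T,(284,245),88),onz(T,(300,150),0),onz(S,(341,240),124))
E
```

```text
[493.63935263  66.73587618 124.        ] [482.52295121  69.88868064  88.        ] [730.40673804  46.79202689   0.        ] [495.18109049  71.95659918 124.        ]
```

View pics/c1.png

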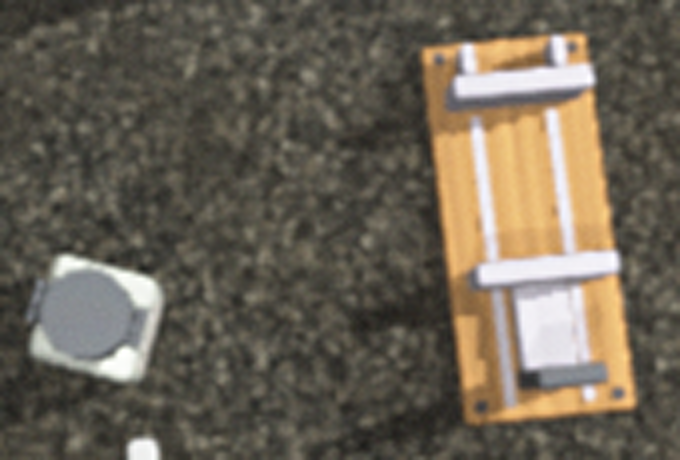

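View pics/c2.png

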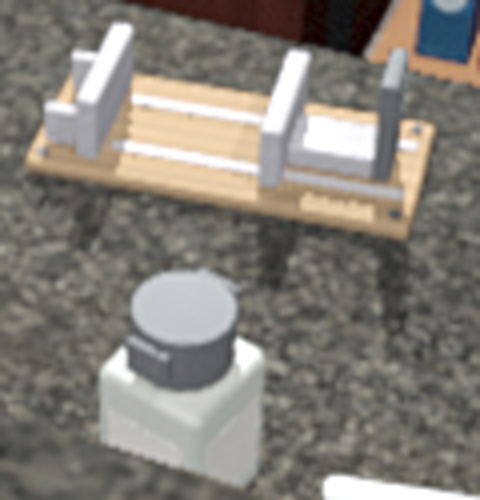

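The crops show the cap top at about (281.5,238.8) in the top view and (341,243) in the scene view, with tabs to the left and right at about a 15° yaw. The clamp's sliding jaw is near the robot and the fixed jaw is far. Next I'll measure with masks.

Run:
```python
from h import *
T=load("top0");S=load("scene0")
C1=lambda u,v:(260+(u-1.5)/4,160+(v-1.5)/4)
C2=lambda u,v:(295+(u-1.5)/4,165+(v-1.5)/4)
np.set_printoptions(precision=1,suppress=True)
print("cap top",tri([(T,C1(86,315)),(S,C2(184,310))]))
a=onz(T,C1(36,300),112);b=onz(T,C1(138,328),112);print("tabs",a,b,np.degrees(np.arctan2(-(a-b)[0],(a-b)[1])))
# jar body
def hull(d,m,x0,y0,x1,y1):
    M=np.zeros(m.shape,np.uint8);M[y0:y1,x0:x1]=m[y0:y1,x0:x1]
    M=cv2.morphologyEx(M,cv2.MORPH_CLOSE,np.ones((3,3)))
    c=max(cv2.findContours(M,cv2.RETR_EXTERNAL,cv2.CHAIN_APPROX_NONE)[0],key=cv2.contourArea);return c
h=cv2.cvtColor(T["image"],cv2.COLOR_RGB2HSV)
m=(cv2.inRange(h,(5,70,100),(25,255,255))).astype(np.uint8)
c=hull(T,m,350,160,430,275);r=cv2.minAreaRect(c)
bp=cv2.boxPoints(r);P=np.array([onz(T,p,10) for p in bp]);print("board",bp,P,P.mean(0),[np.linalg.norm(P[i]-P[i-1]) for i in range(4)])
Q=np.array([onz(T,C1(*p),10) for p in [(422,47),(585,35),(635,408),(467,423)]]);print("eye",Q,Q.mean(0),[np.linalg.norm(Q[i]-Q[i-1]) for i in range(4)])
e=(Q[0]+Q[1]-Q[2]-Q[3])[:2];print("yaw",np.degrees(np.arctan2(e[1],e[0])))
f=(Q[0]+Q[3]-Q[1]-Q[2])[:2];print("yaw",np.degrees(np.arctan2(-f[0],f[1])))
# post top mid: ends of the top bar
for n,u,s in[("postL",(530,375),(400,60)),]:
  pass
print("post", onz(T,C1(573,372),85),"fixedjaw innertop",onz(T,C1(456,100),55),onz(T,C1(595,88),55))
print("slide inner top",onz(T,C1(478,262),56),onz(T,C1(618,252),56))
print("post scene",onz(S,C2(395,56),85))
# jar corner rays on z=88
for p in[(65,256),(160,282),(140,380),(30,350)]:print("jar",onz(T,C1(*p),86))
```

```text
cap top (array([495.2,  73.4, 119.9]), [0.1, 0.1])
tabs [503.2 101.7 112. ] [489.1  45.8 112. ] -14.10406885503426
board [[364.1 171.1]
 [407.5 165.7]
 [419.5 261.8]
 [376.2 267.2]] [[ 675.5 -117.6   10. ]
 [ 692.  -227.5   10. ]
 [ 452.  -252.3   10. ]
 [ 437.  -146.9   10. ]] [ 564.1 -186.1   10. ] [np.float64(240.2526932547194), np.float64(111.19616072508819), np.float64(241.2525377462201), np.float64(106.37606997106212)]
eye [[ 674.8 -120.1   10. ]
 [ 684.9 -223.4   10. ]
 [ 452.4 -249.6   10. ]
 [ 441.5 -147.5   10. ]] [ 563.4 -185.1   10. ] [np.float64(234.9855756694641), np.float64(103.799918690551), np.float64(233.95528548679542), np.float64(102.67903545870489)]
yaw 6.567954808141821
yaw 5.820702212196505
post [ 470.9 -196.    85. ] fixedjaw innertop [ 631.4 -135.2   55. ] [ 640.5 -218.5   55. ]
slide inner top [ 534.6 -147.7   56. ] [ 542.1 -229.9   56. ]
post scene [ 472.4 -206.5   85. ]
jar [530.2  90.2  86. ]
jar [516.6  36.2  86. ]
jar [461.8  45.7  86. ]
jar [477.2 107.5  86. ]
```

>>> move_arm([
  [0, 0, 3.1, 0.6, 0.97, 0.1, -1],
  [0, 0, 3.1, 0.6, 0.97, 0.1, -1],
  [0, 0, 3.1, 0.6, 0.97, 0.1, -1],
  [0, 0, 3.1, 0.6, 0.97, 0.1, -1],
  [0, 0, 3.1, 0.6, 0.97, 0.1, -1],
  [0, 0, 3.1, 0.6, 0.97, 0.1, -1],
  [0, 0, 3.1, 0.6, 0.97, 0.1, -1],
  [0, 0, 3.1, 0.6, 0.97, 0.1, -1],
  [0, 0, 3.1, 0.6, 0.97, 0.1, -1],
  [0, 0, 3.1, 0.6, 0.97, 0.1, -1],
  [0, 0, 3.1, 0.6, 0.97, 0.1, -1],
  [0, 0, 3.1, 0.6, 0.97, 0.1, -1],
  [0, 0, 3.1, 0.6, 0.97, 0.1, -1],
  [0, 0, 3.1, 0.6, 0.97, 0.1, -1],
  [0, 0, 3.1, 0.6, 0.97, 0.1, -1],
  [0, 0, 3.1, 0.6, 0.97, 0.1, -1],
  [0, 0, 3.1, 0.6, 0.97, 0.1, -1],
  [0, 0, 3.1, 0.6, 0.97, 0.1, -1],
  [0, 0, 3.1, 0.6, 0.97, 0.1, -1],
  [0, 0, 3.1, 0.6, 0.97, 0.1, -1],
])

```text
time: 2.1
eef_pos: [485.1, 73.4, 291.0]
tcp_rot: [0.789, 0.615, -0.0, -0.0]
ft_force: [0.5, -0.1, -0.2]
width: 85.5
finger_force: 0.0
```

Run:
```python
from h import *
from plant import manip
d=snap("wrist","w1");s=manip.read_state()
np.set_printoptions(precision=2,suppress=True)
print(s["eef_pos"],s["tcp_rot"],s["joints"],d["origin"],d["intrinsics"],proj(d,(495,73,124)),proj(d,(495,73,88)))
```

```text
[486.57  76.71 290.65] [ 0.79  0.62  0.   -0.  ] [ 0.08 -0.05  1.38  0.    1.81  0.32] [503.88 149.22 433.46] [[323.41   0.   318.05]
 [  0.   323.41 198.04]
 [  0.     0.     1.  ]] [328.77 176.01] [327.78 168.1 ]
```

View pics/w1.png

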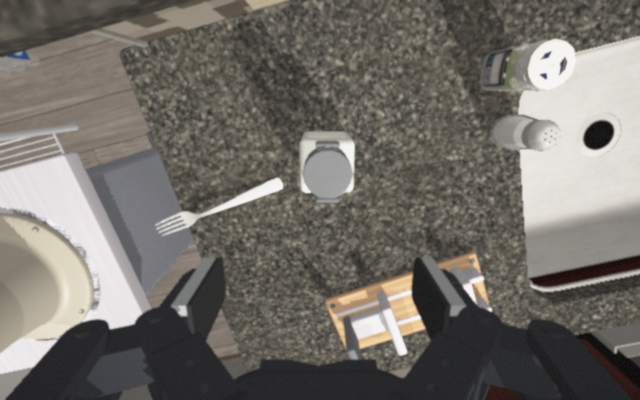

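In the wrist view the jar is at (327,165), nearly aligned with the image, with its cap top at about (327,174). The clamp lies at (400,300), partly visible between the fingers. I'll refine with masks across the three views.

Run:
```python
from h import *
np.set_printoptions(precision=1,suppress=True)
W=load("w1");T=load("top0");S=load("scene0")
def blob(d,m,x0,y0,x1,y1):
    M=np.zeros(m.shape,np.uint8);M[y0:y1,x0:x1]=m[y0:y1,x0:x1]
    M=cv2.morphologyEx(M,cv2.MORPH_OPEN,np.ones((3,3)))
    return max(cv2.findContours(M,cv2.RETR_EXTERNAL,cv2.CHAIN_APPROX_NONE)[0],key=cv2.contourArea)
res={}
for n,d,b in[("w",W,(285,115,370,215)),("t",T,(262,218,306,262)),("s",S,(315,228,368,292))]:
    g=cv2.GaussianBlur(d["image"],(3,3),0);h=cv2.cvtColor(g,cv2.COLOR_RGB2HSV);v=h[:,:,2]
    wh=((v>165)&(h[:,:,1]<50)).astype(np.uint8)
    r,_,bl=[g[:,:,i].astype(int) for i in range(3)]
    gr=((bl-r>=5)&(v>75)&(v<170)).astype(np.uint8)
    for k,m in(("white",wh),("grey",gr)):
        c=blob(d,m,*b);hu=cv2.convexHull(c)
        print(n,k,cv2.boundingRect(c),"minrect",cv2.minAreaRect(hu),"ell",cv2.fitEllipse(c) if len(c)>5 else 0)
a=crop("w1",290,120,365,210,6);cv2.imwrite("pics/c3a.png",a)
b=crop("w1",320,245,500,375,4)
b=cv2.copyMakeBorder(b[:,:],0,0,0,0,cv2.BORDER_CONSTANT)
cv2.imwrite("pics/c3.png",a);
```

```text
w white (301, 133, 54, 41) minrect ((327.5, 153.0), (40.0, 53.0), 90.0) ell ((327.2801208496094, 157.1859893798828), (48.8407096862793, 53.628883361816406), 100.69813537597656)Traceback (most recent call last):
  File "<stdin>", line 15, in <module>
  File "<stdin>", line 7, in blob
ValueError: max() iterable argument is empty
```

Run:
```python
from h import *
np.set_printoptions(precision=1,suppress=True)
W=load("w1");x=rot(W)[:,0];print("cam x axis",x,np.degrees(np.arctan2(x[1],x[0])))
i=W["image"]
for r in (150,165,180,188):print(r,i[r,296:360,1])
for c in(306,350):print(c,i[125:205,c,1])
a=crop("w1",290,125,365,210,7);cv2.imwrite("pics/c3.png",a)
```

```text
cam x axis [ 1.  -0.2 -0. ] -14.139544417684556
150 [ 85  91 103 128 157 179 195 207 216 217 219 218 218 217 215 201 174 138
 108  87  84  95 103 106 106 108 113 116 120 119 121 120 122 124 127 127
 125 119 111 108 106 103  94  96 118 154 209 236 243 244 244 244 244 244
 244 244 243 237 194 120  86  87  90  87]
165 [ 97  91  95 112 148 178 193 183 154 141 151 158 158 158 161 159 160 160
 159 160 159 159 159 158 158 158 157 160 161 159 159 160 160 161 159 159
 160 160 159 159 158 158 160 161 160 162 160 162 159 160 160 160 161 163
 182 225 238 220 147  85  72  83  90  92]
180 [ 97 111 118 128 160 203 222 215 176 159 158 157 156 158 158 159 160 161
 159 159 158 160 159 158 159 160 160 159 158 159 159 160 159 160 161 161
 161 160 158 162 160 161 161 162 161 162 162 162 163 162 161 162 162 167
 186 222 232 206 146 112  93  76  69  73]
188 [ 78  84  89 104 142 193 225 238 244 245 244 231 192 164 158 157 156 158
 160 159 161 159 160 160 158 158 158 160 159 162 160 160 160 161 161 162
 161 161 161 164 162 161 163 163 163 162 163 164 165 172 195 225 240 244
 245 244 226 152 101  95 106 118 119 117]
306 [ 80  73  70  81  91  98 115 139 149 153 151 152 154 157 169 188 204 213
 215 217 217 218 218 217 218 219 218 218 218 216 213 205 187 160 131 113
 109 116 127 141 151 155 158 158 158 158 159 158 158 158 158 157 158 157
 156 158 156 157 163 171 192 224 240 244 245 245 243 222 142  91  88  96
 107 107  99  86  85  94 109 117]
350 [118 122 121 114 101  93  97 107 117 120 119 124 133 147 166 186 208 221
 232 240 243 244 245 244 244 244 244 244 245 244 244 245 244 244 244 242
 238 229 216 195 182 175 171 169 166 166 163 162 164 163 163 163 168 170
 178 186 195 205 221 236 243 244 245 245 244 238 211 166 148 143 131 116
 107 109 109 104  92  79  69  62]
```

View pics/c3.png

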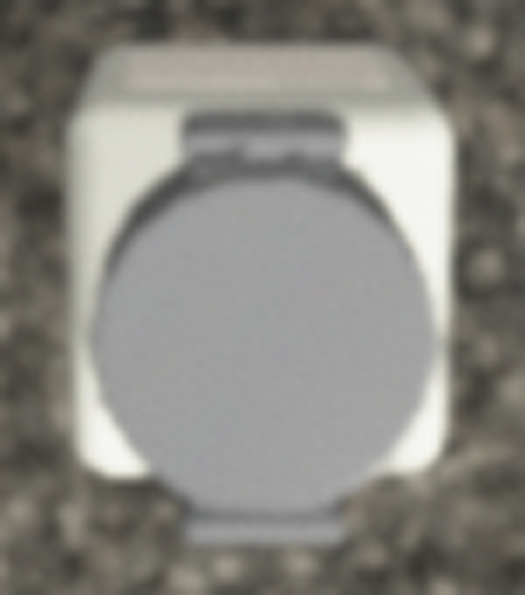

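The crop shows the body edges at columns 300.4 and 354.3, square to the image, so the jar yaw is about -14.1°. The body top spans rows 140.4 to 192.9, and the cap top centre is at (327.5,174).

Run:
```python
from h import *
np.set_printoptions(precision=1,suppress=True)
W=load("w1");T=load("top0");S=load("scene0")
w=(327.6,174.2);t=(281.1,238.4);s=(340.6,242.1)
for p in([(W,w),(T,t)],[(W,w),(S,s)],[(W,w),(T,t),(S,s)]):print(tri(p))
print(onz(W,w,124),onz(T,t,124),onz(S,s,124))
P=[onz(W,p,88) for p in[(300.4,166),(354.3,166),(327.5,140.4),(327.5,192.9)]]
print(P,np.linalg.norm(P[0]-P[1]),np.linalg.norm(P[2]-P[3]),(P[0]+P[1])/2,(P[2]+P[3])/2)
```

```text
(array([494.6,  73.7, 118.8]), [0.5, 0.5])
(array([494.5,  74.6, 121.3]), [0.3, 0.3])
(array([494.8,  73.8, 120.2]), [0.7, 0.5, 0.4])
[494.3  75.1 124. ] [494.8  73.  124. ] [493.8  77.4 124. ]
[array([466.7,  82.5,  88. ]), array([523.5,  68.2,  88. ]), array([501.8, 102.2,  88. ]), array([488.1,  45.7,  88. ])] 58.57953276106312 58.173755448716925 [495.1  75.4  88. ] [494.9  73.9  88. ]
```

```bash
cat > st.py <<'E'
from plant import manip
import numpy as np
from scipy.spatial.transform import Rotation as R
s=manip.read_state();y=R.from_quat(s["tcp_rot"]).as_matrix()[:,1]
print(s["time"],np.round(s["eef_pos"],1),"phi",round(np.degrees(np.arctan2(y[1],y[0])),1),np.round(s["ft_force"],1),np.round(s["torque"],2),round(s["width"],1),round(s["finger_force"],1),np.round(s["joints"],2))
E
python3 st.py
```

```text
2.15 [486.6  76.7 290.7] phi -13.8 [-0.5  2.7 -1. ] [0.09 0.04 0.  ] 85.2 0.0 [ 0.08 -0.05  1.38  0.    1.81  0.32]
```

>>> move_arm([
  [0, 0, 0, 0.2, 0, -1, -1],
])

```text
time: 2.25
eef_pos: [492.4, 73.7, 264.4]
tcp_rot: [0.788, 0.615, 0.003, 0.002]
ft_force: [1.3, -0.6, 0.2]
width: 85.5
finger_force: 0.0
```

```bash
python3 st.py
```

```text
2.25 [492.4  73.7 264.4] phi -14.1 [ 1.3 -0.6  0.2] [ 0.01 -0.   -0.03] 85.5 0.0 [ 0.07 -0.04  1.42  0.    1.75  0.32]
```

>>> move_arm([
  [0, 0, 0, 0.1, 0, -0.9, -1],
  [0, 0, 0, 0, 0, -0.9, -1],
  [0, 0, 0, 0, 0, -0.9, -1],
  [0, 0, 0, 0, 0, -0.9, -1],
  [0, 0, 0, 0, 0, 0, -1],
  [0, 0, 0, 0, 0, 0, -1],
])

```text
time: 2.85
eef_pos: [493.6, 72.0, 153.7]
tcp_rot: [0.789, 0.614, -0.0, -0.0]
ft_force: [0.6, -0.1, 1.2]
width: 85.1
finger_force: 0.0
```

```bash
python3 st.py
```

```text
2.85 [493.6  72.  153.7] phi -14.3 [ 0.6 -0.1  1.2] [-0.05  0.04  0.02] 85.1 0.0 [ 0.07  0.02  1.59 -0.    1.53  0.32]
```

>>> move_arm([
  [0, 0, 0, 0.03, 0.08, -0.65, -1],
  [0, 0, 0, 0, 0, -0.65, -1],
  [0, 0, 0, 0, 0, -0.65, -1],
  [0, 0, 0, 0, 0, -0.65, -1],
  [0, 0, 0, 0, 0, -0.65, -1],
  [0, 0, 0, 0, 0, 0, 0.3],
  [0, 0, 0, 0, 0, 0, 0.3],
  [0, 0, 0, 0, 0, 0, 0.3],
  [0, 0, 0, 0, 0, 0, 0.3],
  [0, 0, 0, 0, 0, 0, 0.3],
  [0, 0, 0, 0, 0, 0, 0.3],
], newtons=35)

```text
time: 3.95
eef_pos: [495.6, 74.6, 57.9]
tcp_rot: [0.789, 0.614, 0.001, 0.001]
ft_force: [-2.8, 0.9, 6.4]
width: 59.2
finger_force: 38.9
```

```bash
python3 st.py
```

```text
3.95 [495.6  74.6  57.9] phi -14.3 [-2.8  0.9  6.4] [ 0.04  0.4  -0.06] 59.2 38.9 [0.08 0.12 1.69 0.   1.33 0.32]
```

>>> move_arm([
  [0, 0, 0, 0, 0, 0.5, 0.3],
  [0, 0, 0, 0, 0, 0.9, 0.3],
  [0, 0, 0, 0, 0, 0.9, 0.3],
  [0, 0, 0, 0, 0, 0.9, 0.3],
  [0, 0, 1.5, 0.2, -0.5, 0, 0.3],
  [0, 0, 2.1, 0.3, -0.85, 0, 0.3],
  [0, 0, 2.1, 0.3, -0.85, 0, 0.3],
  [0, 0, 2.1, 0.3, -0.85, 0, 0.3],
  [0, 0, 2.1, 0.3, -0.85, 0, 0.3],
  [0, 0, 2.1, 0.3, -0.85, 0, 0.3],
  [0, 0, 2.1, 0.3, -0.85, 0, 0.3],
  [0, 0, 2.1, 0.3, -0.85, 0, 0.3],
  [0, 0, 2.1, 0.3, -0.85, 0, 0.3],
  [0, 0, 2.4, 0.34, -0.7, 0, 0.3],
  [0, 0, 0, 0.3, -0.544, 0, 0.3],
  [0, 0, 0, 0, 0, 0, 0.3],
  [0, 0, 0, 0, 0, 0, 0.3],
])

```text
time: 5.65
eef_pos: [591.5, -181.9, 151.1]
tcp_rot: [0.666, 0.746, -0.0, -0.001]
ft_force: [0.2, 1.0, -5.3]
width: 59.5
finger_force: 38.7
```

```bash
python3 st.py
python3 - <<'E'
from h import *
W=snap("wrist","w2");snap("top","t2");snap("scene","s2")
E
```

```text
5.65 [ 591.5 -181.9  151.1] phi 6.4 [ 0.2  1.  -5.3] [ 0.03 -0.02 -0.02] 59.5 38.7 [-0.36  0.35  1.22  0.    1.57 -0.47]
```

View pics/w2.png

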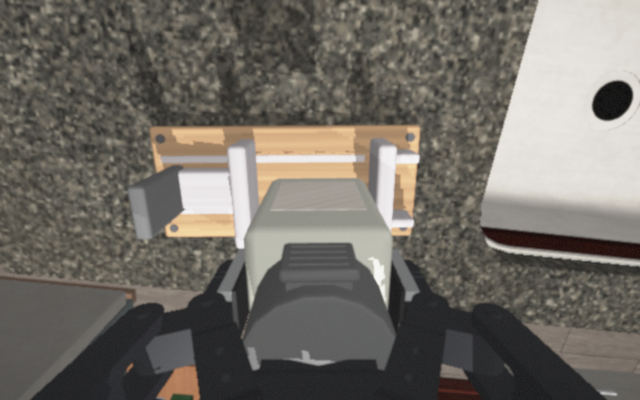

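The wrist view shows the board's far edge at row 126, columns 151 to 420. The sliding jaw's inner edge is near column 256, the fixed jaw's is near 372, and the post top runs from (133,190) to (180,170). I'll measure these now.

Run:
```python
from h import *
np.set_printoptions(precision=1,suppress=True)
W=load("w2");T=load("top0")
a=crop("w2",125,115,430,250,2.6);cv2.imwrite("pics/c4.png",a)
x=rot(W)[:,0];print("camx yaw",np.degrees(np.arctan2(x[1],x[0])))
A,B=onz(W,(151,126.5),10),onz(W,(420,126),10);print("far edge",A,B,np.linalg.norm(A-B),np.degrees(np.arctan2((B-A)[1],(B-A)[0])))
c=(A+B)/2;th=np.radians(6.4);n=np.array([-np.sin(th),np.cos(th),0]);print("centre",c-52*n)
```

```text
camx yaw 6.387958349772215
far edge [ 442.  -145.8   10. ] [ 671.8 -119.6   10. ] 231.35994372127013 6.502350591996181
centre [ 562.7 -184.4   10. ]
```

View pics/c4.png

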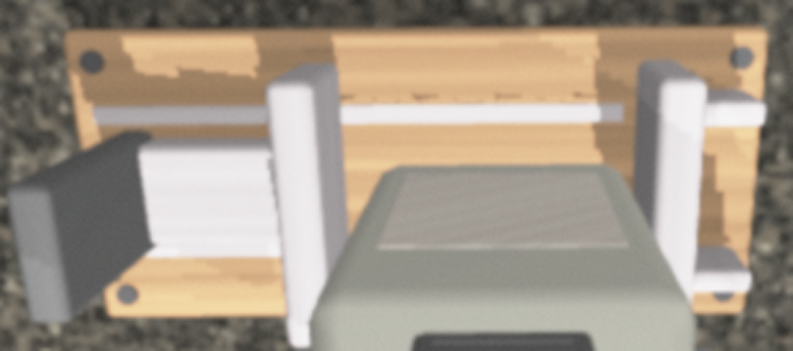

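Run:
```python
from h import *
np.set_printoptions(precision=1,suppress=True)
W=load("w2");T=load("top0")
C=lambda u,v:(125+u/2.6,115+v/2.6)
th=np.radians(6.4);ex=np.array([np.cos(th),np.sin(th),0]);ey=np.array([-np.sin(th),np.cos(th),0])
o=np.array([563,-184.8,0])
def show(n,p):print(n,p,"board frame",(p-o)@ex,(p-o)@ey)
show("slide inner",onz(W,C(308,88),56));show("fixed inner",onz(W,C(660,88),55))
show("post outer far",onz(W,C(12,190),85));show("post outer near",onz(W,C(33,320),85));show("post in far",onz(W,C(50,185),85))
show("post top in top view",onz(T,(260+573/4,160+370/4),85))
show("top fixed",onz(T,(260+525/4,160+92/4),55));show("top slide",onz(T,(260+548/4,160+258/4),56))
# two-view height of jaw far corners (top view crop: slide far inner ~(478,262)?)
t=lambda u,v:(260+u/4,160+v/4)
print(tri([(W,C(308,70)),(T,t(476,266))]),tri([(W,C(660,68)),(T,t(455,82))]))
```

```text
slide inner [ 531.7 -147.8   56. ] board frame -26.93965353874332 40.29551103083249
fixed inner [ 630.9 -136.8   55. ] board frame 72.83464516936797 40.14750282898013
post outer far [ 463.1 -177.4   85. ] board frame -98.48239622767039 18.51235216914221
post outer near [ 466.4 -213.9   85. ] board frame -99.25846908504064 -18.1434768014297
post in far [ 472.9 -174.9   85. ] board frame -88.44309955390102 19.854452016788212
post top in top view [ 471.2 -196.9   85. ] board frame -92.54333172709056 -1.7746563941310018
top fixed [ 636.3 -177.4   55. ] board frame 73.6345946544065 -0.8227240490142733
top slide [ 536.9 -189.6   56. ] board frame -26.505764854532757 -1.8544012528126592
(array([ 531.3, -145.2,   55.1]), [2.3, 2.3]) (array([573.2, -96.3, 349.2]), [2.4, 2.4])
```

Jaw faces come out at board x = -27 and +73, a gap of 99.8 mm, and the sliding jaw top measures 55 mm high. Both match the text. The jar is centred over clamp x ≈ +5, y ≈ 0, so I'll lower it.

>>> move_arm([
  [0, 0, 0, 0, 0, -0.8, 0.3],
  [0, 0, 0, 0, 0, -0.8, 0.3],
  [0, 0, 0, 0, 0, -0.7, 0.3],
  [0, 0, 0, 0, 0, -0.3, 0.3],
  [0, 0, 0, 0, 0, -0.06, 0.3],
  [0, 0, 0, 0, 0, 0, 0.3],
  [0, 0, 0, 0, 0, 0, 0.3],
])

```text
time: 6.5
eef_pos: [592.6, -182.1, 73.7]
tcp_rot: [0.666, 0.746, 0.001, 0.001]
ft_force: [0.4, 0.4, -4.0]
width: 60.1
finger_force: 38.5
```

```bash
python3 st.py
```

```text
6.5 [ 592.6 -182.1   73.7] phi 6.5 [ 0.4  0.4 -4. ] [0.03 0.01 0.01] 60.1 38.5 [-0.36  0.41  1.3   0.    1.43 -0.47]
```

>>> move_arm([
  [0, 0, 0, 0, 0, -0.06, 0.3],
  [0, 0, 0, 0, 0, -0.06, 0.3],
  [0, 0, 0, 0, 0, 0, 0.3],
])

```text
time: 6.8
eef_pos: [591.7, -181.9, 68.3]
tcp_rot: [0.666, 0.746, 0.0, -0.0]
ft_force: [0.6, 0.0, -5.3]
width: 59.1
finger_force: 38.6
```

```bash
python3 st.py
```

```text
6.8 [ 591.7 -181.9   68.3] phi 6.4 [ 0.6  0.  -5.3] [0.05 0.04 0.01] 59.1 38.6 [-0.36  0.42  1.3   0.    1.42 -0.47]
```

>>> move_arm([
  [0, 0, 0, 0, 0, -0.03, 0.3],
  [0, 0, 0, 0, 0, -0.03, 0.3],
  [0, 0, 0, 0, 0, 0, 0.3],
])

```text
time: 7.1
eef_pos: [591.9, -182.0, 68.0]
tcp_rot: [0.666, 0.746, 0.0, 0.0]
ft_force: [-5.2, 1.3, 3.1]
width: 59.5
finger_force: 39.7
```

```bash
python3 st.py
```

```text
7.1 [ 591.9 -182.    68. ] phi 6.4 [-5.2  1.3  3.1] [0.29 0.9  0.07] 59.5 39.7 [-0.36  0.42  1.3  -0.    1.42 -0.47]
```

>>> move_arm([
  [0, 0, 0, 0, 0, 0, -1],
  [0, 0, 0, 0, 0, 0, -1],
  [0, 0, 0, 0, 0, 0, -1],
  [0, 0, 0, 0, 0, 0.4, -1],
  [0, 0, 0, 0, 0, 0.9, -1],
  [0, 0, 0, 0, 0, 0.9, -1],
  [0, 0, 0, 0, 0, 0.9, -1],
  [0, 0, 0, 0, 0, 0.4, -1],
  [0, 0, -8.2, -0.5, -0.05, 0, 1],
  [0, 0, -8.2, -0.5, -0.05, 0, 1],
  [0, 0, -8.2, -0.5, -0.05, 0, 1],
  [0, 0, -8.2, -0.5, -0.05, 0, 1],
  [0, 0, -8.2, -0.5, -0.05, 0, 1],
  [0, 0, -8.2, -0.5, -0.05, 0, 1],
  [0, 0, -8.2, -0.5, -0.05, 0, 1],
  [0, 0, -8.2, -0.5, -0.05, 0, 1],
  [0, 0, -8.2, -0.5, -0.05, 0, 1],
  [0, 0, -8.2, -0.5, -0.05, 0, 1],
])

```text
time: 8.9
eef_pos: [441.1, -196.9, 171.4]
tcp_rot: [0.992, 0.123, -0.0, -0.0]
ft_force: [-0.1, 0.1, -0.1]
width: -0.5
finger_force: 0.0
```

```bash
python3 st.py
python3 - <<'E'
from h import *
snap("top","t3");a=crop("t3",350,150,430,280,4);snap("scene","s3");b=crop("s3",290,150,420,240,3)
b=cv2.copyMakeBorder(b,0,a.shape[0]-b.shape[0],0,0,cv2.BORDER_CONSTANT);cv2.imwrite("pics/c5.png",np.hstack([a,b]))
E
```

```text
8.9 [ 441.1 -196.9  171.4] phi -75.9 [-0.1  0.1 -0.1] [ 0.02 -0.03 -0.01] -0.5 0.0 [-0.5  -0.04  1.61 -0.    1.57  0.83]
```

View pics/c5.png

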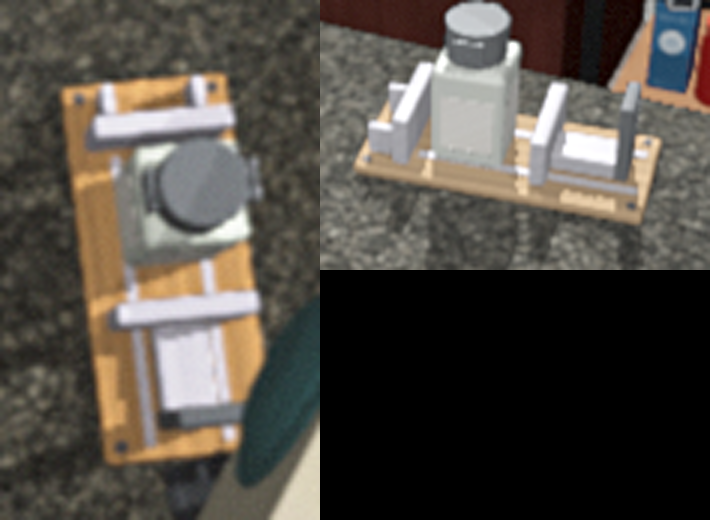

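The jar stands upright and square between the jaws. Next I'll lower the shut fingers behind the post.

>>> move_arm([
  [0, 0, -7.8, -0.2, -0.1, -0.7, 1],
  [0, 0, 0, 0, 0, -0.9, 1],
  [0, 0, 0, 0, 0, -0.9, 1],
  [0, 0, 0, 0, 0, -0.9, 1],
  [0, 0, 0, 0, 0, -0.8, 1],
  [0, 0, 0, 0, 0, 0, 1],
  [0, 0, 0, 0.3, 0.03, 0, 1],
  [0, 0, 0, 0.2, 0.02, 0, 1],
  [0, 0, 0, 0.2, 0.02, 0, 1],
  [0, 0, 0, 0.2, 0.02, 0, 1],
  [0, 0, 0, 0.2, 0.03, 0, 1],
  [0, 0, 0, 0.2, 0.02, 0, 1],
])

```text
time: 10.2
eef_pos: [475.5, -195.9, 46.2]
tcp_rot: [0.998, 0.058, 0.0, 0.0]
ft_force: [-8.3, -1.1, 5.4]
width: -0.0
finger_force: 6.0
```

```bash
python3 st.py
```

```text
10.2 [ 475.5 -195.9   46.2] phi -83.4 [-8.3 -1.1  5.4] [-0.13  1.61 -0.01] -0.0 6.0 [-0.46  0.17  1.66 -0.    1.32  0.99]
```

>>> move_arm([
  [0, 0, 0, 0.2, 0.02, 0, 1],
  [0, 0, 0, 0.15, 0.02, 0, 1],
  [0, 0, 0, 0.1, 0.01, 0, 1],
])

```text
time: 10.5
eef_pos: [488.6, -194.3, 46.1]
tcp_rot: [0.998, 0.058, -0.0, 0.0]
ft_force: [-7.9, 0.1, 7.3]
width: -0.4
finger_force: 3.5
```

```bash
python3 st.py
```

```text
10.5 [ 488.6 -194.3   46.1] phi -83.4 [-7.9  0.1  7.3] [-0.05  1.02 -0.  ] -0.4 3.5 [-0.45  0.2   1.62 -0.    1.32  1.01]
```

>>> move_arm([
  [0, 0, 0, 0.06, 0.01, 0, 1],
  [0, 0, 0, 0.06, 0.006, 0, 1],
])

```text
time: 10.7
eef_pos: [489.9, -194.1, 46.1]
tcp_rot: [0.998, 0.058, -0.003, -0.0]
ft_force: [-29.3, -0.5, 20.2]
width: -0.0
finger_force: 13.5
```

```bash
python3 st.py
```

```text
10.7 [ 489.9 -194.1   46.1] phi -83.4 [-29.3  -0.5  20.2] [-0.07  3.9   0.06] -0.0 13.5 [-0.45  0.21  1.61 -0.    1.33  1.01]
```

>>> move_arm([
  [0, 0, 0, 0.02, 0.0, 0, 1],
  [0, 0, 0, 0, 0, 0, 1],
  [0, 0, 0, -0.3, -0.03, 0, 1],
  [0, 0, 0, -0.5, -0.05, 0, 1],
  [0, 0, 0, 0, 0, 0.9, 1],
  [0, 0, 0, 0, 0, 0.9, 1],
  [0, 0, 0, 0, 0, 0.9, 1],
  [0, 0, 0, 0, 0, 0.9, 1],
  [0, 0, 0, 0, 0, 0.9, 1],
  [0, 0, 0, 0.8, 0.1, 0.9, -1],
  [0, 0, 0, 0.8, 0.1, 0.9, -1],
  [0, 0, 0, 0.5, 0.05, 0, -1],
  [0, 0, 0, 0, 0, 0, -1],
  [0, 0, 0, 0, 0, 0, -1],
])

```text
time: 12.1
eef_pos: [531.4, -188.3, 233.6]
tcp_rot: [0.998, 0.058, -0.001, -0.0]
ft_force: [0.4, -0.7, -0.2]
width: 72.2
finger_force: 0.0
```

```bash
python3 st.py
python3 - <<'E'
from h import *
snap("top","t4");snap("scene","s4");W=snap("wrist","w4")
cv2.imwrite("pics/c6.png",np.hstack([crop("w4",0,0,640,400,.6),cv2.copyMakeBorder(np.vstack([crop("t4",350,150,430,235,3)[:,:240],np.zeros((0,240,3),np.uint8)]),0,0,0,0,0)[:240]]))
a=crop("s4",290,140,420,240,3);b=crop("t4",350,150,430,250,3);c=crop("w4",0,0,640,400,1.1)
top=np.hstack([a,b]);c=c[:,:];W_=max(top.shape[1],c.shape[1])
p=lambda i:cv2.copyMakeBorder(i,0,0,0,W_-i.shape[1],cv2.BORDER_CONSTANT)
o=np.vstack([p(top[:,:]),p(c)]);print(o.shape);cv2.imwrite("pics/c6.png",cv2.resize(o,None,fx=.8,fy=.8))
E
```

```text
12.1 [ 531.4 -188.3  233.6] phi -83.3 [ 0.4 -0.7 -0.2] [0.02 0.01 0.02] 72.2 0.0 [-0.41  0.16  1.28  0.    1.7   1.05]
(740, 704, 3)
```

View pics/c6.png

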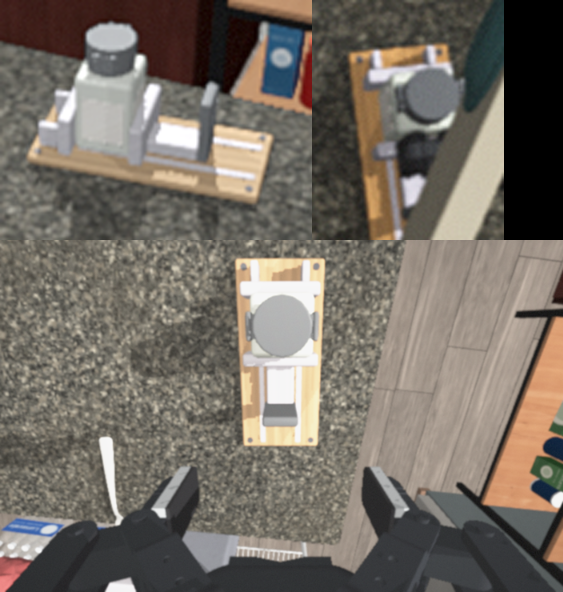

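The jar is held between both jaws with its cap on. The cap top is at about (319,97) in the wrist frame and (336,156) in the scene frame. I'll measure its centre numerically.

```bash
cat > cap.py <<'E'
from h import *
def capell(d,seed,tol=14,r=60):
    g=cv2.GaussianBlur(d["image"],(3,3),0);x,y=map(int,seed)
    m=np.zeros((402,642),np.uint8)
    ref=np.median(g[y-3:y+4,x-3:x+4].reshape(-1,3),0)
    M=(np.abs(g.astype(int)-ref).max(2)<tol).astype(np.uint8);M=cv2.morphologyEx(M,cv2.MORPH_OPEN,np.ones((3,3)))
    n,l=cv2.connectedComponents(M);c=cv2.findContours((l==l[y,x]).astype(np.uint8),cv2.RETR_EXTERNAL,cv2.CHAIN_APPROX_NONE)[0][0]
    return cv2.fitEllipse(cv2.convexHull(c)),cv2.boundingRect(c),ref
E
python3 - <<'E'
from cap import *
np.set_printoptions(precision=1,suppress=True)
W=load("w4");S=load("s4")
w=capell(W,(319,97));s=capell(S,(336,155));print(w,s)
print(tri([(W,w[0][0]),(S,s[0][0])]),onz(W,w[0][0],134),onz(S,s[0][0],134),proj(W,(605.7,-180,134)),proj(S,(605.7,-180,134)))
th=np.radians(6.4)
for p in(onz(W,w[0][0],134),):
    q=p-np.array([585.9,-182.2,134]);print("clamp x,y",q[0]*np.cos(th)+q[1]*np.sin(th),-q[0]*np.sin(th)+q[1]*np.cos(th))
x=rot(W)[:,0];print(np.degrees(np.arctan2(x[1],x[0])))
E
```

```text
(((320.5141296386719, 96.99239349365234), (64.8143539428711, 69.06012725830078), 151.66835021972656), (289, 63, 66, 69), array([179., 180., 180.])) (((336.0235595703125, 155.00900268554688), (9.494256973266602, 18.277530670166016), 89.83786010742188), (327, 151, 19, 9), array([191., 194., 197.]))
(array([ 606.4, -181. ,  132.5]), [0.2, 0.2]) [ 606.2 -181.   134. ] [ 605.7 -178.7  134. ] [319.   97.6] [336.2 154.7]
clamp x,y 20.33952807151372 -1.1138401267485663
-83.386960252115
```

>>> move_arm([
  [0, 0, 0, 0.83, 0.09, 0, -1],
  [0, 0, 0, 0.83, 0.09, 0, -1],
  [0, 0, 0, 0.83, 0.09, -0.2, -1],
  [0, 0, 0, 0, 0, -0.9, -1],
  [0, 0, 0, 0, 0, -0.9, -1],
  [0, 0, 0, 0, 0, -0.9, -1],
  [0, 0, 0, 0, 0, -0.9, -1],
  [0, 0, 0, 0, 0, -0.75, -1],
  [0, 0, 0, 0, 0, 0, -1],
  [0, 0, 0, 0, 0, 0, 0.4],
  [0, 0, 0, 0, 0, 0, 0.4],
  [0, 0, 0, 0, 0, 0, 0.4],
  [0, 0, 0, 0, 0, 0, 0.4],
  [0, 0, 0, 0, 0, 0, 0.4],
  [0, 0, 0, 0, 0, 0, 0.4],
], newtons=45)

```text
time: 13.75
eef_pos: [607.3, -181.2, 101.8]
tcp_rot: [0.998, 0.058, 0.002, 0.001]
ft_force: [-2.4, -0.1, 7.4]
width: 49.1
finger_force: 47.1
```

```bash
python3 st.py
```

```text
13.75 [ 607.3 -181.2  101.8] phi -83.4 [-2.4 -0.1  7.4] [-0.04  0.41  0.05] 49.1 47.1 [-0.35  0.42  1.23 -0.    1.49  1.11]
```

>>> move_arm([
  [0, 0, 4, 0, 0, 0, 0.4],
  [0, 0, 4, 0, 0, 0, 0.4],
  [0, 0, 4, 0, 0, 0, 0.4],
  [0, 0, 4, 0, 0, 0, 0.4],
  [0, 0, 4, 0, 0, 0, 0.4],
])

```text
time: 14.25
eef_pos: [607.6, -181.0, 101.8]
tcp_rot: [0.973, 0.232, 0.002, 0.001]
ft_force: [-1.6, 1.1, 6.6]
width: 49.6
finger_force: 47.0
```

```bash
python3 st.py
```

```text
14.25 [ 607.6 -181.   101.8] phi -63.2 [-1.6  1.1  6.6] [ 0.13  0.19 -0.1 ] 49.6 47.0 [-0.35  0.42  1.23  0.    1.48  0.76]
```

>>> move_arm([
  [0, 0, 5, 0, 0, 0, 0.4],
  [0, 0, 5, 0, 0, 0, 0.4],
  [0, 0, 5, 0, 0, 0, 0.4],
  [0, 0, 5, 0, 0, 0, 0.4],
  [0, 0, 5, 0, 0, 0, 0.4],
  [0, 0, 5, 0, 0, 0, 0.4],
  [0, 0, 5, 0, 0, 0, 0.4],
  [0, 0, 5, 0, 0, 0, 0.4],
  [0, 0, 5, 0, 0, 0, 0.4],
  [0, 0, 5, 0, 0, 0, 0.4],
  [0, 0, 5, 0, 0, 0, 0.4],
  [0, 0, 5, 0, 0, 0, 0.4],
  [0, 0, 2, 0, 0, 0, 0.4],
  [0, 0, 0, 0, 0, 0, 0.4],
])

```text
time: 15.65
eef_pos: [608.2, -181.2, 102.8]
tcp_rot: [0.715, 0.699, 0.002, 0.003]
ft_force: [-1.8, 0.4, 9.6]
width: 49.4
finger_force: 47.7
```

```bash
python3 st.py
python3 - <<'E'
from cap import *
W=snap("wrist","w5");x=rot(W)[:,0];print(np.degrees(np.arctan2(x[1],x[0])),proj(W,(606,-180.7,134)))
# jar-body orientation: clamp board edges still at 6.4; jar yaw check by the top view later
E
```

```text
15.65 [ 608.2 -181.2  102.8] phi -1.3 [-1.8  0.4  9.6] [0.06 0.03 0.05] 49.4 47.7 [-0.35  0.42  1.23  0.    1.48 -0.33]
-1.3173353310167004 [314.31444168 298.60144493]
```

>>> move_arm([
  [0, 0, 0, 0, 0, 0.1, 0.4],
  [0, 0, 0, 0, 0, 0.15, 0.4],
  [0, 0, 0, 0, 0, 0.15, 0.4],
])

```text
time: 16.0
eef_pos: [606.3, -180.6, 111.0]
tcp_rot: [0.715, 0.699, 0.0, 0.0]
ft_force: [-0.8, -0.1, -1.1]
width: 49.4
finger_force: 47.0
```

```bash
python3 st.py
```

```text
16.0 [ 606.3 -180.6  111. ] phi -1.4 [-0.8 -0.1 -1.1] [-0.01  0.01 -0.03] 49.4 47.0 [-0.35  0.42  1.22  0.    1.51 -0.32]
```

>>> move_arm([
  [0, 0, 0, 0, 0, 0.4, 0.4],
  [0, 0, 0, 0, 0, 0.8, 0.4],
  [0, 0, 0, 0, 0, 0.8, 0.4],
  [0, 0, 0, -0.22, 0.88, 0, 0.4],
  [0, 0, 0, -0.22, 0.88, 0, 0.4],
  [0, 0, 0, -0.22, 0.88, 0, 0.4],
  [0, 0, 0, -0.22, 0.88, 0, 0.4],
  [0, 0, 0, 0, 0, -0.9, 0.4],
  [0, 0, 0, 0, 0, -0.9, 0.4],
  [0, 0, 0, 0, 0, -0.9, 0.4],
  [0, 0, 0, 0, 0, -0.9, 0.4],
  [0, 0, 0, 0, 0, -0.9, 0.4],
  [0, 0, 0, 0, 0, -0.4, 0.4],
  [0, 0, 0, 0, 0, -0.2, 0.4],
  [0, 0, 0, 0, 0, -0.1, 0.4],
  [0, 0, 0, 0, 0, 0, 0.4],
])

```text
time: 17.6
eef_pos: [580.4, -75.1, 15.2]
tcp_rot: [0.715, 0.699, 0.0, 0.001]
ft_force: [-0.3, 1.3, -0.2]
width: 49.4
finger_force: 47.0
```

```bash
python3 st.py
```

```text
17.6 [580.4 -75.1  15.2] phi -1.4 [-0.3  1.3 -0.2] [-0.    0.01  0.  ] 49.4 47.0 [-0.19  0.39  1.45  0.    1.29 -0.17]
```

>>> move_arm([
  [0, 0, 0, 0, 0, -0.15, 0.4],
  [0, 0, 0, 0, 0, -0.1, 0.4],
  [0, 0, 0, 0, 0, -0.06, 0.4],
  [0, 0, 0, 0, 0, 0, 0.4],
])

```text
time: 18.0
eef_pos: [579.6, -74.9, 4.6]
tcp_rot: [0.715, 0.699, -0.0, -0.0]
ft_force: [0.0, 0.0, -1.5]
width: 49.5
finger_force: 47.0
```

```bash
python3 st.py
```

```text
18.0 [579.6 -74.9   4.6] phi -1.4 [ 0.   0.  -1.5] [ 0.    0.02 -0.  ] 49.5 47.0 [-0.19  0.41  1.46  0.    1.28 -0.17]
```

>>> move_arm([
  [0, 0, 0, 0, 0, -0.03, 0.4],
  [0, 0, 0, 0, 0, 0, 0.4],
])

```text
time: 18.2
eef_pos: [579.8, -74.9, 3.9]
tcp_rot: [0.715, 0.699, 0.0, 0.0]
ft_force: [0.3, 0.3, -0.8]
width: 49.3
finger_force: 47.0
```

```bash
python3 st.py
```

```text
18.2 [579.8 -74.9   3.9] phi -1.4 [ 0.3  0.3 -0.8] [ 0.01 -0.01  0.01] 49.3 47.0 [-0.19  0.41  1.46 -0.    1.28 -0.17]
```

>>> move_arm([
  [0, 0, 0, 0, 0, -0.03, 0.4],
  [0, 0, 0, 0, 0, -0.03, 0.4],
  [0, 0, 0, 0, 0, 0, 0.4],
])

```text
time: 18.5
eef_pos: [579.7, -74.9, 2.0]
tcp_rot: [0.715, 0.699, -0.0, -0.0]
ft_force: [0.1, -0.4, -1.5]
width: 49.4
finger_force: 47.0
```

```bash
python3 st.py
```

```text
18.5 [579.7 -74.9   2. ] phi -1.4 [ 0.1 -0.4 -1.5] [-0.03  0.02  0.01] 49.4 47.0 [-0.19  0.41  1.46  0.    1.27 -0.17]
```

>>> move_arm([
  [0, 0, 0, 0, 0, -0.03, 0.4],
  [0, 0, 0, 0, 0, -0.03, 0.4],
  [0, 0, 0, 0, 0, 0, 0.4],
])

```text
time: 18.8
eef_pos: [580.2, -75.0, 1.7]
tcp_rot: [0.715, 0.699, 0.0, 0.0]
ft_force: [-3.6, 1.2, 7.3]
width: 49.5
finger_force: 48.9
```

```bash
python3 st.py
python3 - <<'E'
from h import *
d=snap("scene","s6");snap("top","t6");print(proj(d,(580,-75,32)),proj(d,(580,-75,0)))
E
```

```text
18.8 [580.2 -75.    1.7] phi -1.4 [-3.6  1.2  7.3] [0.18 0.73 0.02] 49.5 48.9 [-0.19  0.41  1.46  0.    1.27 -0.17]
[329.06525573 218.26779854] [329.06521843 228.75248587]
```

>>> move_arm([
  [0, 0, 0, 0, 0, 0.02, -0.2],
  [0, 0, 0, 0, 0, 0, -0.4],
  [0, 0, 0, 0, 0, 0, -0.7],
  [0, 0, 0, 0, 0, 0, -1],
  [0, 0, 0, 0, 0, 0, -1],
  [0, 0, 0, 0, 0, 0.2, -1],
  [0, 0, 0, 0, 0, 0.6, -1],
  [0, 0, 0, 0, 0, 0.9, -1],
  [0, 0, 0, 0, 0, 0.9, -1],
  [0, 0, 0, 0, 0, 0.9, -1],
  [0, 0, 0, 0, 0, 0.9, -1],
  [0, 0, 0, 0, 0, 0.9, -1],
  [0, 0, 0, 0, 0, 0.9, -1],
  [0, 0, 0, -0.9, 0, 0.5, -1],
  [0, 0, 0, -0.9, 0, 0.5, -1],
  [0, 0, 0, -0.9, 0, 0.5, -1],
  [0, 0, 0, 0, 0, 0, -1],
  [0, 0, 0, 0, 0, 0, -1],
])

```text
time: 20.7
eef_pos: [499.0, -75.0, 232.8]
tcp_rot: [0.716, 0.699, 0.001, 0.001]
ft_force: [-0.3, -1.5, -0.7]
width: 85.2
finger_force: 0.0
```

```bash
python3 st.py
python3 - <<'E'
from cap import *
np.set_printoptions(precision=1,suppress=True)
W=snap("wrist","w7");S=snap("scene","s7");T=snap("top","t7");T0=load("top0")
P=[(n,d,proj(d,(580,-75,32))) for n,d in(("W",W),("S",S),("T",T))]
for n,d,p in P:
    try:
        e=capell(d,p);print(n,p,e[0],e[2],onz(d,e[0][0],32))
    except Exception as x:print(n,p,x)
print("old cap spot on jar: colours",[d["image"][int(q[1])-1:int(q[1])+2,int(q[0])-1:int(q[0])+2].mean((0,1)) for d in(W,S,T) for q in[proj(d,(606,-180.7,134))]],[proj(d,(606,-180.7,134)) for d in (W,S,T)])
# bystanders unchanged
print("bystander diff",np.abs(T["image"][120:165,250:315].astype(int)-T0["image"][120:165,250:315]).max())
# carriage: slide jaw/post position in wrist view via projected edges
h=cv2.cvtColor(W["image"],cv2.COLOR_RGB2HSV);print([ (x,proj(W,(563+x*.9938,-184.8+x*.1115,56))) for x in(-27,13,73)])
E
```

```text
20.7 [499.  -75.  232.8] phi -1.4 [-0.3 -1.5 -0.7] [ 0.04 -0.01 -0.01] 85.2 0.0 [-0.22 -0.01  1.46  0.    1.69 -0.2 ]
W [393.2 168.7] ((391.7601623535156, 165.88963317871094), (26.43731689453125, 44.27882385253906), 99.18038177490234) [115. 115. 115.] [578.3 -71.8  32. ]
S [329.1 218.3] ((331.9683837890625, 219.64027404785156), (7.999732971191406, 20.576725006103516), 120.05397033691406) [114. 118. 120.] [572.1 -73.1  32. ]
T [347.6 206.8] ((383.75006103515625, 199.9414825439453), (55.10511016845703, 93.19867706298828), 103.96443176269531) [206. 198. 176.] [ 598.8 -163.    32. ]
old cap spot on jar: colours [array([31.1, 30. , 31.3]), array([60.3, 35.9, 31.4]), array([210.2, 201.4, 179.1])] [array([442.9, 310.7]), array([336.2, 154.6]), array([399.6, 189. ])]
bystander diff 48
[(-27, array([354.1, 273.1])), (13, array([389.8, 268.8])), (73, array([444. , 262.3]))]
```

>>> move_arm([
  [0, 0, 0, -0.2, 0.95, 0.3, -1],
  [0, 0, 0, -0.2, 0.95, 0.3, -1],
  [0, 0, 0, -0.2, 0.95, 0.3, -1],
  [0, 0, 0, -0.2, 0.95, 0.2, -1],
  [0, 0, 0, -0.2, 0.95, 0, -1],
  [0, 0, 0, -0.2, 0.95, 0, -1],
  [0, 0, 0, -0.2, 0.95, 0, -1],
  [0, 0, 0, 0, 0, 0, -1],
  [0, 0, 0, 0, 0, 0, -1],
])

```text
time: 21.75
eef_pos: [457.0, 124.9, 264.2]
tcp_rot: [0.715, 0.699, -0.001, -0.0]
ft_force: [0.3, -0.3, 0.4]
width: 85.8
finger_force: 0.0
```

Run:
```python
from cap import *
np.set_printoptions(precision=1,suppress=True)
W=snap("wrist","w8");S=snap("scene","s8");T=snap("top","t8");T0=load("top0")
E={}
for n,d in(("S",S),("T",T)):
    p=proj(d,(580,-75,32));e=capell(d,p,18);E[n]=e;print(n,p,e,onz(d,e[0][0],32))
print(tri([(S,E["S"][0][0]),(T,E["T"][0][0])]))
print("bystander diff",np.abs(T["image"][120:165,250:315].astype(int)-T0["image"][120:165,250:315]).mean())
# jar mouth & jaws in the top view, as text
g=cv2.cvtColor(T["image"],cv2.COLOR_RGB2GRAY)
print(proj(T,(606,-180.7,98)));print(g[165:245:2,370:415:2])
p=proj(T,(580,-75,32)).astype(int);print(p);print(g[p[1]-15:p[1]+17:2,p[0]-16:p[0]+18:2])
```

```text
S [329.1 218.3] (((331.83367919921875, 218.30238342285156), (12.068521499633789, 22.727622985839844), 116.2538070678711), (321, 212, 21, 15), array([115., 119., 121.])) [574.2 -77.3  32. ]
T [347.6 206.8] (((349.0796203613281, 207.08059692382812), (15.589884757995605, 23.99979591369629), 12.128968238830566), (341, 195, 17, 24), array([83., 84., 88.])) [579.5 -78.6  32. ]
(array([577.5, -79.4,  29.7]), [2.3, 2.3])
bystander diff 16.32216524216524
[396.4 192.1]
[[114  89  56  59  62  59  67  70  86  80  62  67  90  81  69  75  68  68
   87  67  63  65  53]
 [ 69  59  52  54  55  59  69  68  69  58  59  58  85  91  71  58  77  71
   69  65  78  72  56]
 [ 62  80  64  50  42  57  60  79  95  85 105 104 123 138 193 192 156 160
  115  57  65  62  71]
 [102 123 146 201 180 160 163 173 166 161 169 150 153 114 192 221  95 137
  109  61  56  73  83]
 [140 167 132 216 193 162 168 173 163 155 153 115 104  85 162 220 139 153
  131  67  82  81  65]
 [ 92 116 100 212 212 157 158 154 124 103 100  90  89  84 123 207 164 164
  158  79  81  75  69]
 [117 112  84 185 207 158 152 129 117 124 144 161 193 
[... 3691 characters left out ...]
 43  47  93 107 108 111  93  81  82  80  83  70  38  40  41]
 [ 39  41  39  49 100 108 111 116  97  82  84  82  81  81  41  47  55]
 [ 47  46  34  52 101 112 108  84  79  81  81  80  82  83  47  45  52]
 [ 38  37  31  41  97 108  88  84  82  81  80  83  85  75  53  39  38]
 [ 41  33  39  42  70  81  82  82  83  84  81  81  80  66  45  40  46]
 [ 36  39  40  38  38  68  86  87  82  84  85  82  71  49  56  46  47]
 [ 40  52  35  38  43  40  64  84  82  80  80  68  64  51  43  54  45]
 [ 49  47  28  30  50  41  52  68  72  77  67  51  59  52  48  47  47]
 [ 55  35  35  37  42  32  50  64  69  65  68  50  49  51  50  41  46]
 [ 47  40  44  53  42  39  44  44  45  46  61  54  42  42  43  41  39]]
```

```bash
python3 -c "
from plant import manip
print(manip.job_done())"
```

```text
the job is handed in; nothing more can be done
None
```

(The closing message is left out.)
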